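# Wind a worm-driven rosette turntable on to its index bolt

### The arm

A 6-joint arm with a two-finger parallel gripper is mounted at the origin on a cart in front of the work surface, level with it; the furniture and walls round the work are solid. World frame = base frame: x ahead of the robot, y to its left, z up, the work surface at z = 0. Lengths are in mm, angles in degrees, forces in N, time in s.
With the tool pointing down it reaches from about 300 to 750 mm from the base axis. Payload 8.5 kg.
Tool frame: the origin (TCP) lies between the finger pads; the fingertips stand 25 mm ahead of it and the grasp point (between the pads) lies 6 mm ahead of it (arm.finger_overhang is the distance from the TCP to the fingertips, in mm); y points along the fingers, x is the direction in which the jaws open and shut, and the axes are right-handed (so a half turn about y gives the same grasp; the last joint's range is limited). The gripper opens to 85 mm and grips with 20 to 120 N. Pads are 22 mm wide; open, the fingers measure 114 mm over their backs; the gripper's body (76 mm by 85 mm) begins 54 mm behind the grasp point. The pads swing forward as they close: fully open they stand 13 mm farther back than shut.
Start: joints at [57.393, 21.807, 74.336, -0, 83.858, -12.336], TCP at [190.546, 515.919, 256.322] pointing down, gripper open.
Joint ranges: [-178.18, 178.18], [-50.72, 133.34], [12.68, 142.11], [-81.47, 261.47], [9.98, 163.14], [-165.26, 165.26]. Speed limits (degrees/s): [136.94, 136.94, 180, 180, 180, 180].

### API

Orientations are given as [roll, pitch, yaw] about the fixed x, y, z axes, in that order (R = Rz(yaw) Ry(pitch) Rx(roll)).
In Python, from plant import arm gives the robot as it stands. Calls block until the motion is done:
- arm.goto(position, orientation): joint-space move of the TCP to a pose.
- arm.servo_line(position, attitude=None, velocity=150): straight line of the TCP; attitude=None keeps the orientation; velocity is the mean speed in mm/s.
- arm.goto_joints(angles): joint-space move.
- arm.grip(opening, squeeze=None): opening from 0.0 (shut) to 1.0 (fully open); squeeze is the grip in N (None keeps the last); returns when the fingers have stopped.
- arm.dwell(seconds).
- arm.solve_ik(position, orientation): joint angles nearest the present ones, or None.
- arm.snapshot(name): name is "scene" or "top" or "wrist"; returns the picture (420x560x3 uint8, blue, green, red); there is no depth.
- arm.get_calibration(name): a dict with "mtx" (3x3 intrinsics, pixels), "rvec" (rotation vector, rad) and "tvec" (3), from world to camera coordinates, as OpenCV has them. Camera axes: x right, y down, z forward; pixel columns grow to the right and rows downward; lengths in mm; the calibration is good to about 2 mm. A picture is of the moment at which its call begins: read the wrist's pose just before it. get_calibration takes no time and is no camera call; for the wrist camera it gives the pose at the moment of the call.
A pose or a line that the arm cannot do raises arm.Unreachable and nothing moves.
- arm.finish_job(): hands the job in, once; it reports no verdict.
Readings, each from a call of its own:
- arm.read_t(): time.
- arm.read_joint_pos(): joint angles.
- arm.read_joint_vel(): joint speeds.
- arm.read_joint_efforts(): joint torques, N m.
- arm.read_ee_pos(): TCP position.
- arm.read_ee_rot(): TCP orientation.
- arm.read_ft_force(): force on the tool from outside, world axes, zero at the start.
- arm.read_wrist_torque(): the same for the moment, N m.
- arm.read_finger_gap(): opening from 0.0 (shut) to 1.0 (fully open).
Only numpy, scipy, OpenCV 4.12 (cv2) and the standard library are available. Lean on these libraries where they do the work, as an engineer would, in place of code of your own. Each camera call takes 0.05 s, during which the arm holds its last target. There are 200 camera calls.

### The job

The glass rosette on the worm-driven turntable has to go on to its next division. First slide the index bolt fully home towards the table by its red knob, then wind the handwheel clockwise (seen from above) by its black handle, several turns, until you feel the table's brass dog bear firmly on the bolt; stop there without forcing it, and let go. Keep your hand off the turntable and its glass, and leave the things lying about where they are.

Things in the scene. Friction and masses are not known exactly. Their poses are not given: they have to be found in the camera images.
- rotary_stage: Fixed grey casting of the stage. Origin on the bench top under the turntable's centre; x points from the index bolt to the table centre, y left, z up. Round bed 192 mm across; worm gearbox 86 x 116 x 55 mm centred at y = -155 mm; bolt guide 46 mm wide from x = -85 to -197 mm, its cheeks beside the bolt 46 mm high.
- turntable: Slow aluminium table, 180 mm across, top 48 mm above the bench, with the coloured glass rosette on it (to 54 mm). Origin as rotary_stage. Winding the handwheel clockwise turns it counter-clockwise (from above), 36 turns of the wheel to one of the table; the worm holds it where it is left. It carries the brass dog at its rim.
- index_bolt: Steel bar 90 x 14 x 12 mm sliding 22 mm along the stage's x axis; stays where left (3 N of friction). Origin at the middle of its nose, the end towards the table, 42 mm above the bench. Starts withdrawn or within 5 mm of it; home at its end stop, the nose stands in the way of the dog's set screw.
- bolt_knob (a point): Centre of the red upright knob on the bolt: a cylinder 15 mm in diameter from 47 to 89 mm above the bench (this point 71 mm). In the stage's frame it is at x = -162 mm with the bolt quite withdrawn and x = -140 mm fully home, y = 0.
- crank_handle (a point): Point on the axis of the handwheel's black upright handle, 95 mm above the bench: a cylinder 15 mm in diameter from 73 to 117 mm, free to spin on its own pin, 36 mm from the wheel's axis. The wheel under it is 92 mm across, its top 70 mm above the bench, its hub 78 mm. From the start until the dog touches the bolt takes about 1.7 to 4 turns.
- crank_axis (a point): Point on the wheel's upright axis, 95 mm high; at x = 0, y = -160 mm in the stage's frame. About 4.5 N at the handle turns the wheel while the table runs free; friction holds it when let go. Once the dog touches, effort climbs about 0.6 N per mm of handle travel: 3 to 6 N above free running is firmly seated, 12 N above is forcing.
- dog_top (a point): Centre of the brass dog's top (24 mm radially, 18 mm along the rim, 58 mm high), 99 mm from the table axis, on the bolt's +y side. A round-tipped steel set screw (103.5 mm radius, 42 mm high) stands 4 to 10 mm out of its leading face, not measured; it meets the bolt's side when the dog's centre is still 0.19 to 0.26 rad before the bolt's centre line.
- marker: Bystander: red and white felt marker, 17 x 135 x 16 mm, lying on the bench to the right. Origin under its middle, long axis y.
- flux_brush: Bystander: thin tin-handled brush, 12 x 140 x 8 mm, lying to the right. Origin under its middle, long axis y.
- copper_jar: Bystander: clear jar of green-blue stuff with an ochre lid, 58 mm across, 87 mm high, standing to the right. Origin under its middle.
- foil_roll: Bystander: flat roll of copper foil, a ring 62 mm across and 8 mm high, lying on the towel to the left. Origin under its middle.

How it is judged:
By the outcome, as a careful person would: the job done as asked, in the order asked, and still so for the second after the job is handed in, with the robot touching nothing.
It also fails if it takes over 72 s, if anything falls off the work surface, if the arm or the gripper's body presses on something with over 40 N, if the wrist force passes 120 N, or if a joint passes its speed limit or range.

## Working session

There is one attempt and no reset: what is moved stays moved. The work goes in short steps, each a Python script; the robot and the scene stay as the last script left them, time stands still between calls to the robot, and variables do not carry over. Pictures are saved under pics/ and viewed, on a budget of 10 in all, crops included, one or two more only if the job needs it, and the job is handed in when it is done.

```bash
ls; mkdir -p pics; python3 - <<'E'
from plant import arm
import cv2,numpy as np
a=arm.snapshot("top");b=arm.snapshot("scene")
cv2.imwrite("pics/top0.png",a);cv2.imwrite("pics/scene0.png",b)
for n in("top","scene"):
    c=arm.get_calibration(n);R=cv2.Rodrigues(np.array(c["rvec"],float))[0];print(n,np.array(c["mtx"]).tolist(),(-R.T@np.array(c["tvec"]).ravel()).round(),R.round(2).tolist())
print(arm.read_t(),arm.read_ee_rot(),arm.read_ft_force())
E
```

```text
pics
top [[517.6319737716763, 0.0, 284.02750097190744], [0.0, 517.6319737716763, 212.16616090853768], [0.0, 0.0, 1.0]] [-104. -279. 1252.] [[0.47, -0.88, 0.0], [-0.75, -0.4, -0.53], [0.47, 0.25, -0.85]]
scene [[473.353557629692, 0.0, 276.92390174945126], [0.0, 473.353557629692, 207.7385941638049], [0.0, 0.0, 1.0]] [  36. -668. 1049.] [[0.82, -0.57, -0.01], [-0.43, -0.6, -0.68], [0.39, 0.56, -0.73]]
0.1 [-8.99833565e+01  7.45824470e-02  6.97279009e+01] [-0.09825985  0.72912494  0.383527  ]
```

View pics/top0.png

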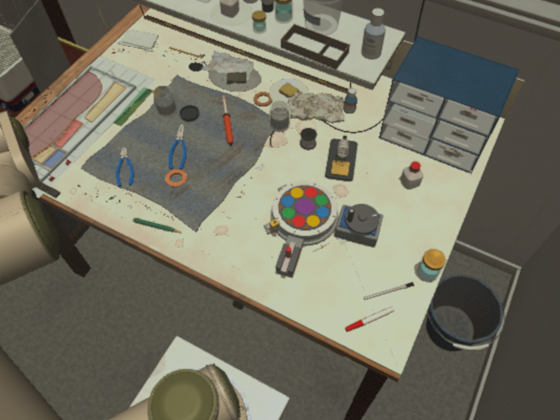

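View pics/scene0.png

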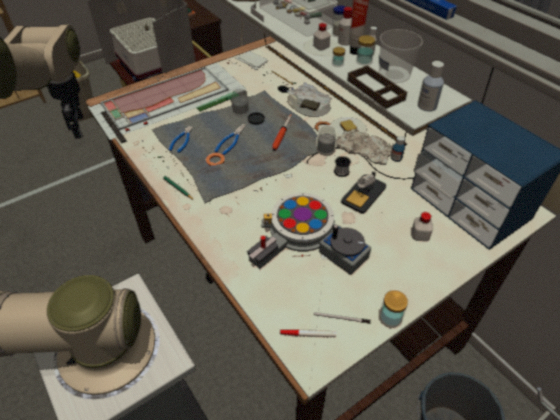

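The top view shows the rosette at about (305,208), the red knob at (289,250), the handwheel at (360,220) and the dog at about (273,225). The scene view shows the rosette at (302,215), the knob at (264,242) and the wheel at (348,238). Next I'll get a rough position and look from above with the wrist camera.

```bash
cat > h.py <<'E'
from plant import arm
import cv2,numpy as np
def ray(c,px,z):
    R=cv2.Rodrigues(np.array(c["rvec"],float))[0];t=np.array(c["tvec"],float).ravel()
    o=-R.T@t;p=cv2.undistortPoints(np.array([[px]],float),np.array(c["mtx"]),None).ravel()
    d=R.T@np.array([p[0],p[1],1.]);return o+d*(z-o[2])/d[2]
def proj(c,P):
    return cv2.projectPoints(np.array(P,float).reshape(-1,1,3),np.array(c["rvec"],float),np.array(c["tvec"],float),np.array(c["mtx"]),None)[0].reshape(-1,2)
E
python3 - <<'E'
from h import *
c=arm.get_calibration("top");s=arm.get_calibration("scene")
print("tab",ray(c,(305,207),54),ray(s,(302,215),54))
print("knob",ray(c,(289,250),80),ray(s,(264,241),80))
print("wheel",ray(c,(360,220),70),ray(s,(349,239),70))
w=arm.get_calibration("wrist");R=cv2.Rodrigues(np.array(w["rvec"],float))[0]
print(-R.T@np.array(w["tvec"]).ravel(),R.round(2).tolist(),np.array(w["mtx"]).round().tolist())
T=ray(c,(305,207),54)
for yaw in(69.7,0,-30,-60): print(yaw,arm.solve_ik([T[0]-60,T[1]-40,400],[-90,0,yaw]))
E
```

```text
tab [607.2971743   32.31634475  54.        ] [600.17650947  28.10788279  54.        ]
knob [455.51794623   2.76953736  80.        ] [449.16107903  -5.21513538  80.        ]
wheel [ 629.8807881  -120.42375597   70.        ] [ 640.69776654 -123.79220592   70.        ]
[111.69278344 543.80216568 373.44605792] [[0.35, 0.94, -0.0], [0.89, -0.33, 0.33], [0.31, -0.11, -0.94]] [[357.0, 0.0, 275.0], [0.0, 357.0, 208.0], [0.0, 0.0, 1.0]]
69.7 [-13.20052074  18.34623584  56.45054016   0.         105.203224
 -82.90052074]
0 [-13.20052074  18.34623584  56.45054016   0.         105.203224
 -13.20052074]
-30 [-13.20052074  18.34623584  56.45054016   0.         105.203224
  16.79947926]
-60 [-13.20052074  18.34623584  56.45054016   0.         105.203224
  46.79947926]
```

```bash
python3 - <<'E'
from h import *
arm.goto([540,-50,400],[-90,0,101])
c=arm.get_calibration("wrist");a=arm.snapshot("wrist")
np.save("c1.npy",c,allow_pickle=True);cv2.imwrite("pics/w1.png",a)
cv2.imwrite("pics/w1v.png",cv2.resize(a,(800,600)))
print(arm.read_t(),arm.read_ft_force(),proj(c,[(604,30,54),(452,-1,80),(636,-122,70)]))
E
```

```text
2.5667 [-0.15237961  1.28625622 -0.16746227] [[323.88175445 209.56151388]
 [331.71486545  91.36784624]
 [209.16939733 215.03152639]]
```

View pics/w1v.png

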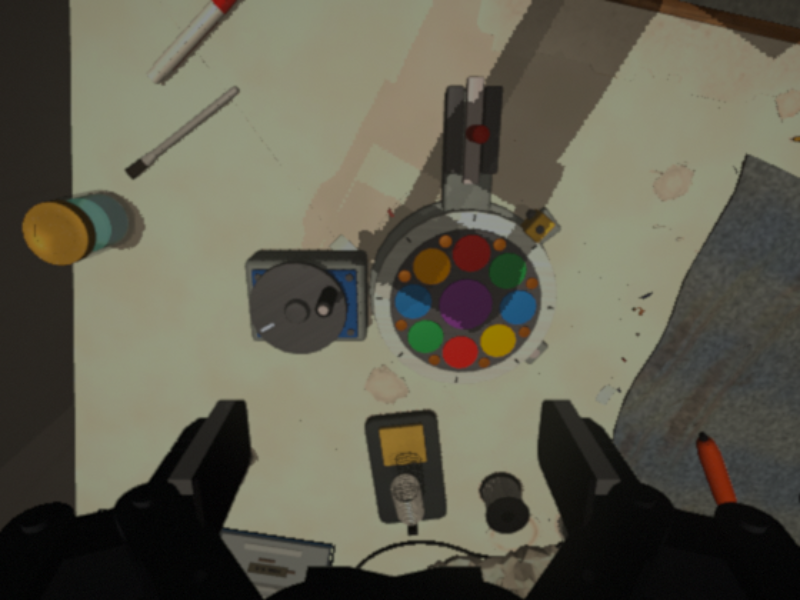

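The wrist view (800 px scale) shows the rosette centre at about (466,304), the knob top at (487,132), the wheel hub top at (297,312), the handle top at (324,309) and the dog at (541,226). I'll refine these with masks and rays.

```bash
python3 - <<'E'
from h import *
c=np.load("c1.npy",allow_pickle=True).item();a=cv2.imread("pics/w1.png")
v=lambda x,y,z:ray(c,(x*.7,y*.7),z)
# glass discs: colour mask for outer ring (saturated blobs) -> ellipse
hsv=cv2.cvtColor(a,cv2.COLOR_BGR2HSV)
k=((hsv[...,0]<8)|(hsv[...,0]>172))&(hsv[...,1]>150)&(hsv[...,2]>40)
k[:70]=0;k[115:]=0;k[:,:310]=0;k[:,370:]=0
ys,xs=np.nonzero(k);print("knob px",xs.min(),xs.max(),ys.min(),ys.max(),xs.mean(),ys.mean())
print("knob",ray(c,(xs.mean(),ys.mean()),71))
T=v(466,304,54);H=v(297,312,78);W=v(298,307,70)
print("tab",T,"hub",H,"wheel",W,"axis yaw",np.degrees(np.arctan2(*(H-T)[[1,0]]))+90,np.linalg.norm((H-T)[:2]))
P=v(324,309,117);print("handle",P,np.linalg.norm((P-H)[:2]),np.degrees(np.arctan2(*(P-H)[[1,0]])))
D=v(541,226,58);print("dog",D,np.linalg.norm((D-T)[:2]),np.degrees(np.arctan2(*(D-T)[[1,0]])))
print("knob guess top",v(487,132,89))
cv2.imwrite("pics/w1c.png",cv2.resize(a[60:260,160:400],(720,600),interpolation=cv2.INTER_CUBIC))
E
```

```text
knob px 327 342 88 100 334.675 93.41875
knob [453.4627402    4.38690574  71.        ]
tab [607.99524201  34.26443887  54.        ] hub [ 637.8249663  -122.03010169   78.        ] wheel [ 635.96052347 -122.77161367   70.        ] axis yaw 10.805286607150776 159.115668181596
handle [614.80051414 -95.29257117 117.        ] 35.28485420198419 130.732682007824
dog [520.16654835  82.39477791  58.        ] 100.15192941445375 151.2771508940378
knob guess top [451.17964329   8.21675568  89.        ]
```

View pics/w1c.png

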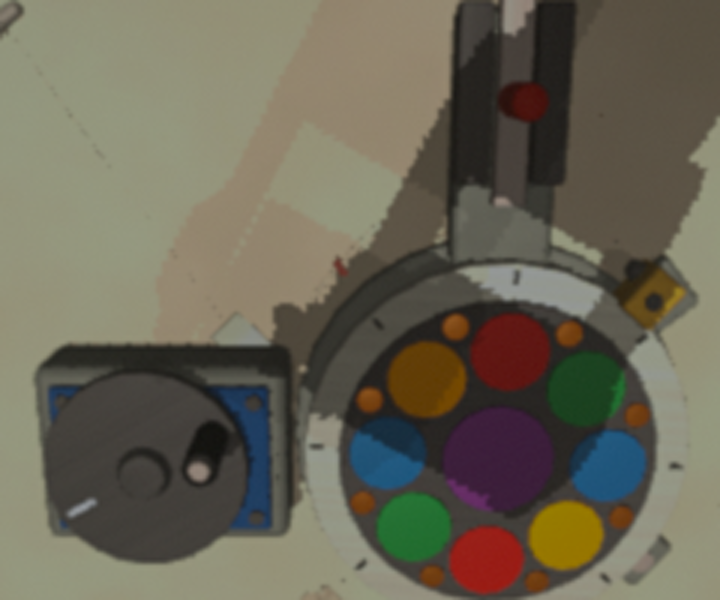

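Everything is consistent: stage yaw is about 10.8°, the knob is about 157 mm from the table centre, and I expect the dog to touch after roughly 2.5–2.9 turns. Next is the bolt.

```bash
python3 - <<'E'
from h import *
u=np.array([np.cos(np.radians(10.8)),np.sin(np.radians(10.8)),0])
T=np.array([608,34.3,0]);K=T-157*u;o=[-90,0,10.8]
arm.grip(0.5,20)
arm.goto([*K[:2],170],o);arm.servo_line([*K[:2],80],velocity=100)
f0=np.array(arm.read_ft_force());arm.grip(0,20);arm.dwell(.1)
p=np.array(arm.read_ee_pos());print("gap",arm.read_finger_gap(),p,f0,np.array(arm.read_ft_force())-f0)
s=0
while s<26:
    s+=2 if s<12 else 1
    arm.servo_line(p+s*u,velocity=30);arm.dwell(.05)
    f=np.array(arm.read_ft_force())-f0;q=np.array(arm.read_ee_pos());print(s,((q-T)@u).round(2),(f@u).round(2),f.round(1))
    if -f@u>14 and s>8: break
print(arm.read_t())
E
```

```text
gap 0.16693396982818964 [453.91068188   4.82850692  80.3888533 ] [0.26349529 0.34581018 0.19351601] [-2.71249452 -0.28832102  5.21401426]
2 -155.03 -3.85 [-3.9  0.1  4.5]
4 -152.72 -0.79 [-0.6 -0.9  3.9]
6 -150.67 -0.81 [-0.9  0.3  3.5]
8 -148.74 -1.33 [-1.4  0.5  3.8]
10 -146.8 -2.26 [-2.3  0.   4.1]
12 -144.83 -1.08 [-1.1  0.2  3.7]
13 -143.94 -2.23 [-2.2 -0.3  4.3]
14 -142.97 -1.99 [-2.  -0.3  4.3]
15 -141.97 -2.51 [-2.6  0.1  4.6]
16 -141.0 -2.21 [-2.2 -0.5  5.3]
17 -139.98 -2.42 [-2.5  0.1  4.7]
18 -139.7 -6.12 [-5.9 -1.6  7.3]
19 -139.61 -11.82 [-11.2  -4.6  10.6]
20 -139.5 -15.63 [-14.8  -5.8  14.1]
10.2167
```

The bolt is against its stop, with the knob at x ≈ -139.6. I'll release it, take a check picture, and line up over the handle.

```bash
python3 - <<'E'
from h import *
arm.grip(0.5)
p=np.array(arm.read_ee_pos());arm.servo_line([p[0],p[1],170],velocity=120)
arm.goto([590,-110,330],[-90,0,101])
c=arm.get_calibration("wrist");a=arm.snapshot("wrist")
np.save("c2.npy",c,allow_pickle=True);cv2.imwrite("pics/w2.png",a);cv2.imwrite("pics/w2v.png",cv2.resize(a,(800,600)))
print(arm.read_t())
E
```

```text
13.075
```

View pics/w2v.png

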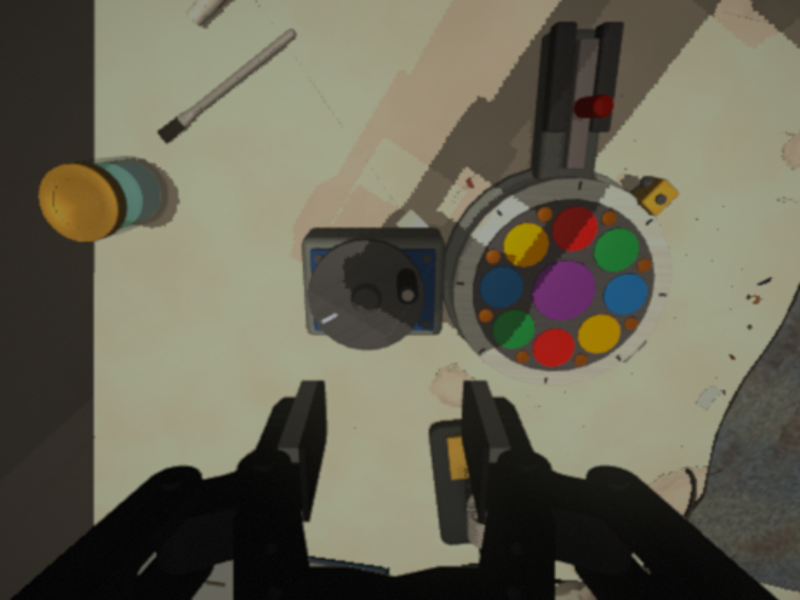

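```bash
cat > crank.py <<'E'
from h import *
def turn(C,r,th,f0,step,n,vel,stop,k=0.06,settle=0.0):
    """wind clockwise n steps of `step` deg; returns C, th, log of (th, tangential, radial)"""
    log=[]
    for i in range(n):
        th-=step;a=np.radians(th);e=np.array([np.cos(a),np.sin(a)])
        arm.servo_line([*(C+r*e),109],velocity=vel)
        if settle: arm.dwell(settle)
        f=(np.array(arm.read_ft_force())-f0)[:2]
        ft=-f@np.array([e[1],-e[0]]);fr=f@e
        q=np.array(arm.read_ee_pos())[:2]-C
        log.append((th,np.degrees(np.arctan2(q[1],q[0])),np.hypot(*q),ft,fr))
        if abs(fr)<40: C=C+np.clip(k*fr,-.5,.5)*e
        if ft>stop or abs(fr)>40: break
    return C,th,log
E
python3 - <<'E'
from crank import *
c=np.load("c2.npy",allow_pickle=True).item();v=lambda x,y,z:ray(c,(x*.7,y*.7),z)
H=v(367,298,78);P=v(407,295,117);Kt=v(602,106,89);T=v(565,291,54);D=v(660,197,58)
az=lambda d:np.degrees(np.arctan2(d[1],d[0]))
print("hub",H,"handle",P,az(P-H),np.hypot(*(P-H)[:2]),"knob",Kt,"tab",T,np.hypot(*(Kt-T)[:2]),"dog az",az(D-T))
C=(H[:2]+[637.8,-122])/2;Pm=(P[:2]+[614.8,-95.3])/2;th=az(Pm-C);r=36.
print("C",C,"th",th)
p=C+r*np.array([np.cos(np.radians(th)),np.sin(np.radians(th))])
arm.goto([*p,200],[-90,0,th-90]);arm.servo_line([*p,109],velocity=100)
f0=np.array(arm.read_ft_force());arm.grip(0,40);arm.dwell(.1)
f=np.array(arm.read_ft_force())-f0;print("gap",arm.read_finger_gap(),f,arm.read_ee_pos(),arm.read_t(),arm.read_joint_pos()[5])
if abs(arm.read_finger_gap()-.167)<.04:
    C,th,log=turn(C,r,th,f0,15,24,50,25)
    print(np.round(log,1));print(C,th,arm.read_t())
np.save("st.npy",[*C,th,*f0])
E
```

```text
hub [ 636.74677278 -122.4466865    78.        ] handle [615.72190941 -96.48284383 117.        ] 128.99967765249542 33.40907071545169 knob [471.64904441   5.87627341  89.        ] tab [608.48817964  34.80770486  54.        ] 139.86413641638458 dog az 151.79679086140794
C [ 637.27338639 -122.22334325] th 129.89427265631699
gap 0.16060596657853032 [-0.41253533  0.40990542  5.51377416] [614.34832058 -94.65081602 109.55641759] 15.625 -59.54853860009958
[[ 1.149e+02  1.142e+02  3.600e+01 -2.000e-01  2.600e+00]
 [ 9.990e+01  9.910e+01  3.600e+01 -1.400e+00  1.400e+00]
 [ 8.490e+01  8.410e+01  3.620e+01 -1.100e+00  1.500e+00]
 [ 6.990e+01  6.920e+01  3.630e+01 -1.000e+00  1.400e+00]
 [ 5.490e+01  5.410e+01  3.630e+01 -4.000e-01  2.200e+00]
 [ 3.990e+01  3.920e+01  3.630e+01  1.000e-01  1.800e+00]
 [ 2.490e+01  2.430e+01  3.640e+01  2.000e-01  3.000e-01]
 [ 9.900e+00  9.400e+00  3.650e+01 -3.000e-01  1.800e+00]
 [-5.100e+00 -5.500e+00  3.640e+01 -1.000e-01  1.000e+00]
 [-2.010e+01 -2.050e+01  3.640e+01  4.000e-01  4.000e-01]
 [-3.510e+01 -3.550e+01  3.640e+01  0.000e+00  2.000e-01]
 [-5.010e+01 -5.040e+01  3.640e+01  1.100e+00 -5.000e-01]
 [-6.510e+01 -6.540e+01  3.640e+01 -1.000e-01 -1.200e+00]
 [-8.010e+01 -8.030e+01  3.630e+01  4.000e-01 -8.000e-01]
 [-9.510e+01 -9.530e+01  3.630e+01  1.000e-01 -6.000e-01]
 [-1.101e+02 -1.103e+02  3.620e+01  8.000e-01 -9.000e-01]
 [-1.251e+02 -1.252e+02  3.620e+01 -4.000e-01 -2.200e+00]
 [-1.401e+02 -1.401e+02  3.610e+01  5.000e-01 -6.000e-01]
 [-1.551e+02 -1.551e+02  3.600e+01  4.000e-01 -1.700e+00]
 [-1.701e+02 -1.700e+02  3.600e+01 -7.000e-01 -1.800e+00]
 [-1.851e+02  1.751e+02  3.590e+01 -1.900e+00 -2.000e+00]
 [-2.001e+02  1.601e+02  3.590e+01 -1.800e+00 -8.000e-01]
 [-2.151e+02  1.451e+02  3.580e+01 -3.000e-01 -2.000e+00]
 [-2.301e+02  1.300e+02  3.570e+01 -2.000e+00 -4.000e-01]]
[ 638.14823479 -121.34613812] -230.10572734368301 23.825
```

At rest the force relaxes to about 0, so it tells me little when read after stopping. I'll test slow short steps while the table is still free, to get the free-running baseline.

```bash
python3 - <<'E'
from crank import *
s=np.load("st.npy");C,th,f0=s[:2],s[2],s[3:]
C,th,log=turn(C,36.,th,f0,15,18,60,25)
L=np.array(log);print("max ft",L[:,3].max(),"fr",L[:,4].min(),L[:,4].max(),C,arm.read_t())
for st,n,v in((2,6,10),(4,4,10),(2,5,25),(1,5,5)):
    t=arm.read_t();C,th,log=turn(C,36.,th,f0,st,n,v,25)
    print(st,v,"dt",round(arm.read_t()-t,2));print(np.round(np.array(log)[:,[0,1,3,4]],1).tolist())
np.save("st.npy",[*C,th,*f0]);print(C,th,arm.read_t())
E
```

```text
max ft 0.463064658896967 fr -0.9983937171040861 1.0627471593764664 [ 638.17533892 -121.45141085] 29.375
2 10 dt 1.65
[[-502.1, -141.2, 3.4, -0.3], [-504.1, -142.8, 2.4, -0.4], [-506.1, -144.7, 3.9, 0.2], [-508.1, -146.6, 3.8, 0.1], [-510.1, -148.6, 2.6, -0.5], [-512.1, -150.6, 4.7, -0.3]]
4 10 dt 1.6
[[-516.1, -154.6, 2.6, 0.6], [-520.1, -158.7, 3.6, -0.3], [-524.1, -162.6, 3.6, 1.3], [-528.1, -166.6, 3.1, -0.4]]
2 25 dt 1.25
[[-530.1, -168.6, 2.9, 0.4], [-532.1, -170.5, 3.0, 0.3], [-534.1, -172.5, 3.6, 0.2], [-536.1, -174.5, 3.6, -0.0], [-538.1, -176.5, 3.0, -0.1]]
1 5 dt 1.38
[[-539.1, -177.4, 3.4, -0.1], [-540.1, -178.4, 3.9, 0.9], [-541.1, -179.3, 3.2, -0.3], [-542.1, 179.7, 3.4, -0.2], [-543.1, 178.6, 4.8, -0.0]]
[ 638.10920228 -121.44441028] -543.105727343683 35.25
```

```bash
python3 - <<'E'
from crank import *
s=np.load("st.npy");C,th,f0=s[:2],s[2],s[3:]
C,th,log=turn(C,36.,th,f0,15,9,60,4)
L=np.array(log);print("max ft",L[:,3].max(),"fr",L[:,4].min(),L[:,4].max(),th,arm.read_t())
C,th,log=turn(C,36.,th,f0,4,52,25,6.3)
print(np.round(np.array(log)[:,[0,3,4]],1).tolist())
np.save("st.npy",[*C,th,*f0]);print(C,129.9-th,arm.read_t())
E
```

```text
max ft -1.2378638399290762 fr -1.0498575763118478 0.7083405672987475 -678.105727343683 38.025
[[-682.1, 1.6, -0.1], [-686.1, 3.1, 0.4], [-690.1, 2.3, -1.0], [-694.1, 3.6, 0.8], [-698.1, 2.5, 0.5], [-702.1, 3.3, -0.5], [-706.1, 2.3, 0.8], [-710.1, 2.0, 0.3], [-714.1, 3.9, 0.6], [-718.1, 4.2, -0.9], [-722.1, 3.5, 0.1], [-726.1, 2.5, 0.3], [-730.1, 3.6, -0.3], [-734.1, 2.7, -0.1], [-738.1, 3.3, 0.7], [-742.1, 2.8, 0.5], [-746.1, 3.1, 0.5], [-750.1, 3.0, 1.3], [-754.1, 1.7, -1.1], [-758.1, 4.4, 0.1], [-762.1, 3.7, 0.4], [-766.1, 3.7, 0.2], [-770.1, 3.0, -0.0], [-774.1, 2.9, 0.5], [-778.1, 3.3, -0.5], [-782.1, 3.4, 0.1], [-786.1, 3.2, -0.5], [-790.1, 3.2, -0.4], [-794.1, 2.4, 0.3], [-798.1, 4.0, -0.6], [-802.1, 3.2, -0.2], [-806.1, 2.6, 0.2], [-810.1, 3.3, -0.1], [-814.1, 2.5, 0.4], [-818.1, 3.1, 1.3], [-822.1, 3.8, -0.3], [-826.1, 3.3, -0.2], [-830.1, 2.7, 0.1], [-834.1, 2.8, -0.0], [-838.1, 2.2, -0.9], [-842.1, 1.8, 0.3], [-846.1, 2.8, -0.0], [-850.1, 2.1, 0.4], [-854.1, 2.7, -0.2], [-858.1, 1.8, -0.3], [-862.1, 2.1, 0.2], [-866.1, 2.4, -0.1], [-870.1, 2.8, -0.0], [-874.1, 3.3, 0.2], [-878.1, 3.1, 1.0], [-882.1, 1.6, -0.7], [-886.1, 2.5, 0.2]]
[ 638.3367361  -121.45131435] 1016.005727343683 51.025
```

```bash
python3 - <<'E'
from crank import *
s=np.load("st.npy");C,th,f0=s[:2],s[2],s[3:]
C,th,log=turn(C,36.,th,f0,4,26,25,6.2)
print(np.round(np.array(log)[:,[0,3,4]],1).tolist())
np.save("st.npy",[*C,th,*f0]);print(C,129.9-th,arm.read_t())
E
```

```text
[[-890.1, 2.5, 0.1], [-894.1, 2.1, -0.0], [-898.1, 1.9, 0.8], [-902.1, 3.8, 0.6], [-906.1, 4.2, -0.2], [-910.1, 3.5, -0.9], [-914.1, 4.1, 0.4], [-918.1, 4.3, 0.1], [-922.1, 4.5, 0.3], [-926.1, 4.7, 0.3], [-930.1, 4.8, -0.6], [-934.1, 5.9, 0.1], [-938.1, 5.8, 0.7], [-942.1, 5.8, -0.4], [-946.1, 6.2, -0.2], [-950.1, 5.7, -0.1], [-954.1, 5.7, 0.2], [-958.1, 6.8, -0.2]]
[ 638.27632745 -121.45658335] 1088.005727343683 55.525
```

```bash
python3 - <<'E'
from crank import *
s=np.load("st.npy");C,th,f0=s[:2],s[2],s[3:]
q=np.array(arm.read_ee_pos());d=q[:2]-C
a=np.radians(th);e=np.array([np.cos(a),np.sin(a)])
F=[(np.array(arm.read_ft_force())-f0).round(2).tolist() for _ in range(3)]
print(q,np.degrees(np.arctan2(d[1],d[0])),(th+720)%360,np.hypot(*d),F,arm.read_wrist_torque(),arm.read_finger_gap(),arm.read_ee_rot())
c=arm.get_calibration("wrist");np.save("c3.npy",c,allow_pickle=True)
w=arm.snapshot("wrist");t=arm.snapshot("top");cv2.imwrite("pics/w3.png",w);cv2.imwrite("pics/t3.png",t)
cv2.imwrite("pics/v3.png",np.hstack([cv2.resize(t[160:290,230:400],(392,300)),cv2.resize(w,(400,300))]))
print(arm.read_t())
E
```

```text
[617.91497754 -91.93393162 109.49671755] 124.59347293596963 121.89427265631696 35.86323375323967 [[-5.64, -3.78, 10.38], [-5.64, -3.78, 10.38], [-5.64, -3.78, 10.38]] [-0.66350268  0.9782557  -0.01201168] 0.159549021237954 [-89.95449829   0.20110181  39.86987582]
55.625
```

View pics/v3.png

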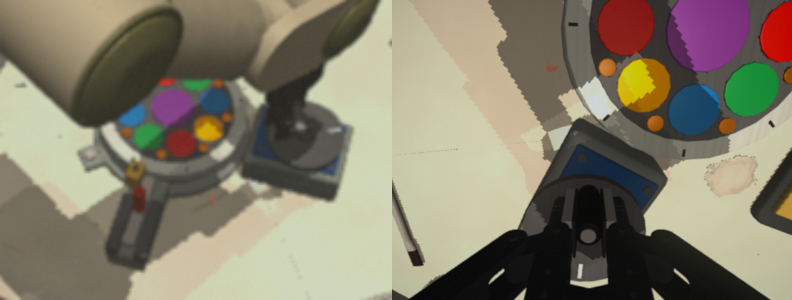

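The friction rise is slow (about 0.1 N/mm) and then flattens. That looks more like a tight spot in the worm than the dog, which should give about 1.5 N per step. I'll take two more small steps and look at the slope.

```bash
python3 - <<'E'
from crank import *
s=np.load("st.npy");C,th,f0=s[:2],s[2],s[3:]
C,th,log=turn(C,36.,th,f0,4,2,25,9)
print(np.round(np.array(log)[:,[0,1,3,4]],1).tolist())
np.save("st.npy",[*C,th,*f0]);print(129.9-th,arm.read_t())
E
```

```text
[[-962.1, 120.6, 6.5, 0.1], [-966.1, 116.7, 6.9, -0.6]]
1096.005727343683 56.125
```

```bash
python3 - <<'E'
from h import *
c=arm.get_calibration("top");t=cv2.imread("pics/t3.png")
hsv=cv2.cvtColor(t,cv2.COLOR_BGR2HSV)
T=np.array([608,34.5]);az=lambda d:np.degrees(np.arctan2(d[1],d[0]))%360
for n in ("top0","t3"):
    im=cv2.imread(f"pics/{n}.png")
    k=ray(c,(287.7,234.5),58) if n=="t3" else ray(c,(273,225),58)
    print(n,k,az(k[:2]-T),np.hypot(*(k[:2]-T)))
cr=t[215:270,262:322];cv2.imwrite("pics/z.png",np.hstack([cv2.resize(cr,(390,358),interpolation=cv2.INTER_CUBIC),cv2.resize(cv2.imread("pics/top0.png")[205:260,252:312],(390,358),interpolation=cv2.INTER_CUBIC)]))
print(proj(c,[[*(T+99*np.array([np.cos(a),np.sin(a)])),58] for a in np.radians([151.5,177,179,181])]))
E
```

```text
top0 [513.1221574   81.28075791  58.        ] 153.7537969019465 105.78395118159949
t3 [505.64465598  32.72768741  58.        ] 180.9919939772949 102.37068692632407
[[274.25109381 222.71572361]
 [285.99915439 232.43052985]
 [287.12558092 232.99285027]
 [288.27530702 233.52151679]]
```

View pics/z.png

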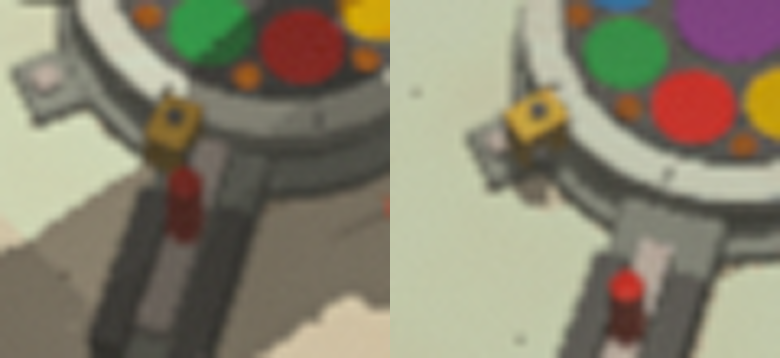

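Geometry puts the dog close to the bolt, but a true touch should climb about 1.5 N per 4° step. I'll keep stepping and stop on a sharp rise above the local level. Either reading stays well below forcing.

```bash
cat > go.py <<'E'
from crank import *
import sys
s=np.load("st.npy");C,th,f0=s[:2],s[2],s[3:]
h=[5.8,6.2,5.7,5.7,6.8,6.5,6.9];out=[]
for i in range(int(sys.argv[1])):
    C,th,log=turn(C,36.,th,f0,4,1,25,99)
    ft=log[0][3];h.append(ft);out.append((round(th,1),round(log[0][1],1),round(ft,1)))
    if ft>np.median(h[-9:-3])+3.2 or ft>11: break
print(out);np.save("st.npy",[*C,th,*f0]);print(129.9-th,arm.read_t())
E
python3 go.py 14
```

```text
[(np.float64(-970.1), np.float64(112.8), np.float64(7.6)), (np.float64(-974.1), np.float64(108.8), np.float64(7.6)), (np.float64(-978.1), np.float64(104.9), np.float64(7.3)), (np.float64(-982.1), np.float64(101.0), np.float64(8.5)), (np.float64(-986.1), np.float64(97.0), np.float64(8.3)), (np.float64(-990.1), np.float64(93.1), np.float64(9.2)), (np.float64(-994.1), np.float64(89.2), np.float64(8.2)), (np.float64(-998.1), np.float64(85.3), np.float64(9.6)), (np.float64(-1002.1), np.float64(81.3), np.float64(10.2)), (np.float64(-1006.1), np.float64(77.4), np.float64(10.9)), (np.float64(-1010.1), np.float64(73.5), np.float64(10.7)), (np.float64(-1014.1), np.float64(69.6), np.float64(11.0))]
1144.005727343683 59.125
```

```bash
python3 - <<'E'
from h import *
t=arm.snapshot("top");s=arm.snapshot("scene");cv2.imwrite("pics/t4.png",t);cv2.imwrite("pics/s4.png",s)
c=arm.get_calibration("top");sc=arm.get_calibration("scene")
T=np.array([608,34.5])
def P(r,az,z): a=np.radians(az);return [T[0]+r*np.cos(a),T[1]+r*np.sin(a),z]
for n,cc in(("top",c),("scene",sc)):
    print(n,"knobtop home",proj(cc,P(140,190.8,89)),"withdrawn",proj(cc,P(162,190.8,89)),"dog183",proj(cc,P(99,183.2,58)),"dog180",proj(cc,P(99,180,58)))
z=lambda im,x,y:cv2.resize(im[y-22:y+23,x-22:x+23],(395,395),interpolation=cv2.INTER_CUBIC)
k=proj(sc,P(115,187,58))[0].astype(int);print(k)
cv2.imwrite("pics/z4.png",np.hstack([z(t,289,237),z(s,*k)]))
print(arm.read_t(),arm.read_ft_force())
E
```

```text
top knobtop home [[289.84381456 242.88774324]] withdrawn [[287.33709617 250.1437507 ]] dog183 [[289.56512411 234.06325768]] dog180 [[287.69762444 233.26143973]]
scene knobtop home [[267.73365933 231.94577655]] withdrawn [[261.80478039 236.61729355]] dog183 [[275.38629648 228.1925613 ]] dog180 [[274.18897662 226.970794  ]]
[272 232]
59.225 [-9.7818708   3.37734628 13.12623225]
```

View pics/z4.png

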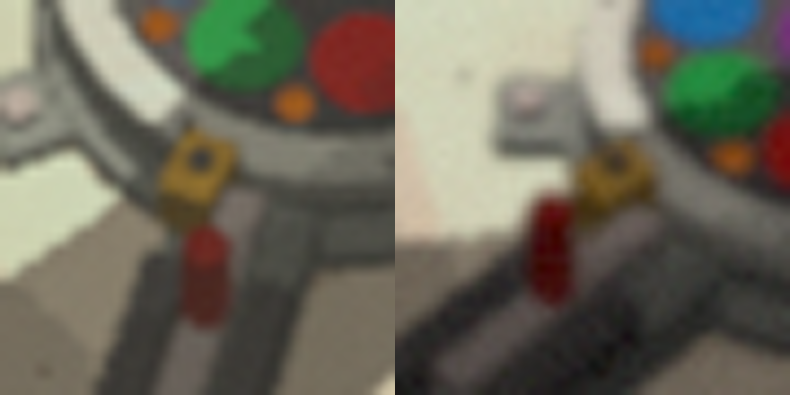

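The knob is at home, about (290,243), and the dog top is at about (290,233), or 183°. That means it has passed the predicted touch angle, so the steady rise since about -900° is the dog bearing on the bolt. Effort is now about 8 N above free running: firm, and below forcing. I'll stop winding, relieve the hand force, let go and back off.

```bash
python3 - <<'E'
from crank import *
s=np.load("st.npy");C,th,f0=s[:2],s[2],s[3:]
q=np.array(arm.read_ee_pos());arm.servo_line([q[0],q[1],109],velocity=20)
print("relieved",np.array(arm.read_ft_force())-f0,np.array(arm.read_ee_pos())-q)
arm.grip(0.5);q=np.array(arm.read_ee_pos());arm.servo_line([q[0],q[1],200],velocity=130)
print(arm.read_t(),arm.read_ft_force())
arm.goto([540,-50,330],[-90,0,101]);
c=arm.get_calibration("wrist");np.save("c5.npy",c,allow_pickle=True);a=arm.snapshot("wrist");cv2.imwrite("pics/w5.png",a);cv2.imwrite("pics/w5v.png",cv2.resize(a,(800,600)))
print(arm.read_t(),arm.read_ft_force())
E
```

```text
relieved [-6.38107494  4.06840231 10.5254036 ] [-1.48634245  0.46867534  0.02811365]
60.7333 [-0.38162205 -1.02842872 -0.19433622]
61.775 [2.93560431e-01 7.97095419e-07 7.90592762e-02]
```

View pics/w5v.png

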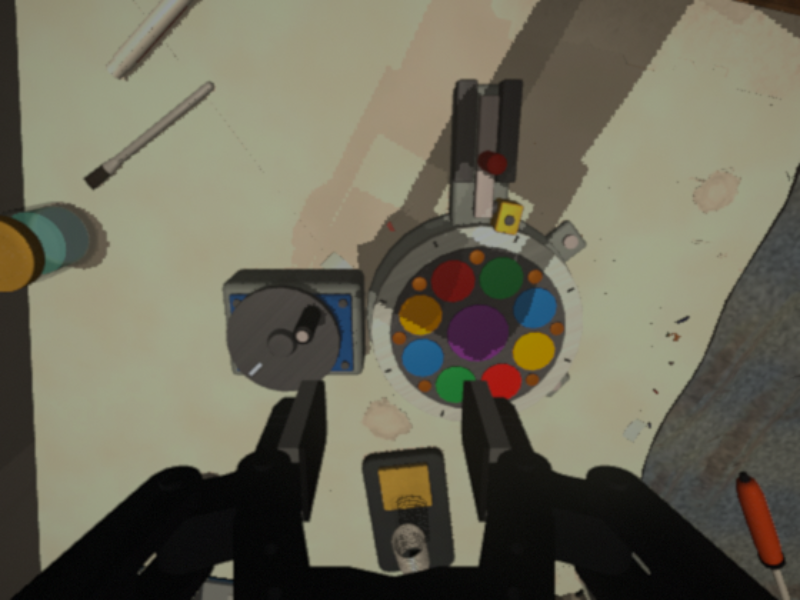

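```bash
python3 - <<'E'
from h import *
c=np.load("c5.npy",allow_pickle=True).item();v=lambda x,y,z:ray(c,(x*.7,y*.7),z)
H=v(281,343,78);P=v(302,336,117);T=v(478,333,54);D=v(509,217,58);K=v(494,163,80)
az=lambda d:np.degrees(np.arctan2(d[1],d[0]))%360
print(H,P,az(P-H),np.hypot(*(P-H)[:2]),az(P[:2]-[638.2,-121.5]),np.hypot(*(P[:2]-[638.2,-121.5])))
print(T,"dog",D,az(D-T),np.hypot(*(D-T)[:2]),"knob",K,az(K-T),np.hypot(*(K-T)[:2]))
E
```

```text
[ 636.76038057 -122.96690172   78.        ] [ 609.68657703 -103.26692555  117.        ] 143.95887427003308 33.482531261940125 147.4028813236833 33.84464941020426
[608.08030554  33.94440172  54.        ] dog [508.53903691  32.77085078  58.        ] 180.67546257035212 99.54818623173 knob [471.07805412   6.86337934  80.        ] 191.18142497263932 139.65313696794863
```

The wheel sprung back about 77° on release, as far as friction would hold it. The handle is now at about 146°, which is only around 3 N of seat. I have about 10 s, so I'll re-grip and nudge it to roughly 4 N above free running, which friction can hold, then release gently.

```bash
python3 - <<'E'
from crank import *
C=np.array([638.25,-121.45]);th=146.5-1080;a=np.radians(th)
p=C+36*np.array([np.cos(a),np.sin(a)])
arm.goto([*p,150],[-90,0,56.5]);arm.servo_line([*p,109],velocity=100)
f0=np.array(arm.read_ft_force());print(arm.read_t(),f0)
arm.grip(0,40);g=arm.read_finger_gap();q=np.array(arm.read_ee_pos())[:2]-C
print("gap",g,"ang",np.degrees(np.arctan2(q[1],q[0])),np.array(arm.read_ft_force())-f0,arm.read_t())
if abs(g-.163)<.04:
    C,th,log=turn(C,36.,th,f0,4,6,25,6.9)
    print(np.round(np.array(log)[:,[0,1,3,4]],1).tolist())
    for k in(1,):   # ease the hand force off before opening
        q=np.array(arm.read_ee_pos());arm.servo_line([q[0],q[1],109],velocity=20)
    q2=np.array(arm.read_ee_pos())[:2]-C;print("eased ang",np.degrees(np.arctan2(q2[1],q2[0])),np.array(arm.read_ft_force())-f0)
arm.grip(0.5);q=np.array(arm.read_ee_pos());arm.servo_line([q[0],q[1],160],velocity=130)
print(arm.read_t())
c=arm.get_calibration("top");t=arm.snapshot("wrist");cv2.imwrite("pics/w6.png",t);np.save("c6.npy",arm.get_calibration("wrist"),allow_pickle=True)
cv2.imwrite("pics/t6.png",arm.snapshot("top"))
print(arm.read_t(),arm.read_ft_force())
E
```

```text
63.15 [-0.53463312 -0.54092726  0.35614101]
gap 0.1575873180798647 ang 146.85789109709688 [-2.78209185 -0.20952742  5.21832464] 63.5083
[[-937.5, 143.5, 5.4, 1.0], [-941.5, 139.7, 4.3, -0.0], [-945.5, 135.8, 5.9, 0.3], [-949.5, 131.8, 6.8, -0.8], [-953.5, 127.9, 6.6, 0.2], [-957.5, 123.9, 6.8, -0.2]]
eased ang 124.2143284884152 [-2.83426256  0.08357132  7.01599508]
66.1917
66.2917 [0.51140387 0.08089357 0.02866251]
```

View pics/w6.png

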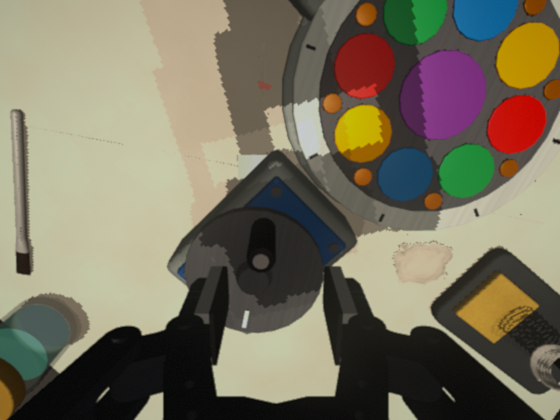

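```bash
python3 - <<'E'
from h import *
c=np.load("c6.npy",allow_pickle=True).item();P=ray(c,(261,262),117);d=P[:2]-[638.25,-121.45]
print(P,np.degrees(np.arctan2(d[1],d[0])),np.hypot(*d),arm.read_t(),arm.read_ft_force())
arm.finish_job()
E
```

```text
[613.83731748 -98.47899865 117.        ] 136.7427258656789 33.52082890940229 66.2917 [0.51140387 0.08089357 0.02866251]
the job is handed in; nothing more can be done
```

The job is handed in at 66.3 s. The bolt is home and the dog is bearing on it, but I wound past the firm range once, and the final seating load is only an estimate.

- **Bolt:** I slid it until it met its end stop, with about 15 N felt at the hand. In later pictures the knob stood about 139.7 mm from the table centre, which is the home position.
- **Winding:** The wheel took about 2.9 clockwise turns to the first touch, where the dog's measured angle also matched the expected touch. From there I felt the effort climb at only about 0.1 N per mm of handle travel, not the 0.6 stated. I took that for a tight spot in the worm and kept winding, to about 8 N above free running. That is past the firm range of 3–6 N but below forcing (12 N).
- **Release:** When I let go, the wheel sprang back about 77°. I gripped the handle again, wound it forward about 22° to roughly 4 N above free running, eased the hand force off and let go.
- **Last checks:** The hand was clear, with about 0.5 N read at the wrist, which is noise level. The last wrist picture put the handle at about 137°, against 124° when I eased off. Part of that gap is measuring error, since similar readings came out 1–2° high. The wheel may therefore have crept back up to about 10°, leaving an estimated 3–4 N, near the low end of firmly seated.
- **Surroundings:** I did not touch the table, the glass or any of the other items.

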